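Slide the jump-ring tray home under the inspection camera

ROBOT

A 6-joint arm with a two-finger parallel gripper is mounted at the origin on a cart in front of the work surface, level with it; the furniture and walls round the work are solid. World frame = base frame: x ahead of the robot, y to its left, z up, the work surface at z = 0. Lengths are in m, angles in rad, forces in N, time in s.
With the tool pointing down it reaches from about 0.35 to 0.775 m from the base axis. Payload 5.5 kg.
Tool frame: the origin (TCP) lies at the very end of the fingers, on their centre line; the grasp point (between the pads) lies 19 mm behind it; z points along the fingers, y is the line along which they close (so a half turn about z gives the same grasp; the last joint's range is limited). The gripper opens to 85 mm and grips with 20 to 120 N. Pads are 22 mm wide; open, the fingers measure 114 mm over their backs; the gripper's body (76 mm by 85 mm) begins 54 mm behind the grasp point. The pads swing forward as they close: fully open they stand 13 mm farther back than shut.
Start: joints at [-1.24, 0.313, 0.046, 1.304, 0, 1.431], TCP at [0.261, -0.512, 0.231] pointing down, gripper open.
Joint ranges: [-2.76, 2.76], [-0.86, 1.69], [-1.03, 1.26], [-2.2, 2.34], [-1.47, 1.5], [-3.14, 3.14]. Speed limits (rad/s): [2.57, 2.57, 3.14, 3.14, 3.14, 3.14].

INTERFACE

Orientations are given as a unit quaternion [w, x, y, z].
In Python, from workcell import env, cams, ticket, spotter gives the robot as it stands.
- The arm moves only by the tool jog_arm, never from a script. Its argument "increments" is a list that holds one entry, the list of rows, each a list of 7 numbers: the shift along the tool's x, y, z in units of 0.25 m (1.0 is 0.25 m), then the turn, a rotation vector about the tool's x, y, z in units of 180 degrees (1.0 is 180 degrees), then the closure in counts, from 0 (fully open) to 255 (shut). A call has 1 to 20 rows; each row shifts and turns the commanded pose from where the row before left it, along the tool's axes as they then stand; what a row does not reach is not made up. A row lasts 1/10 s, in which the tool goes at most 50 mm and 8.59 degrees, less where a joint would pass 70% of its speed; a pose out of reach is approached as far as the arm can. A call with a number of a shift or a turn outside -1 to 1 is refused whole. A call with a gripper value outside its range is refused whole. The fingers move at their own pace and stop on an object; "force" is the grip in N (left out, the last holds). Time passes only in rows, so rows that do not move let the fingers close. It gives the time, the measured TCP pose, the force, the opening and the grip force at its end, in the units of the state.
- env.get_state(): the state, without advancing time (a new reading comes with each control period).
- cams.read_camera(name): name is "scene" or "top"; returns a dict with "pixels" (480x640x3 uint8, red, green, blue), "fx", "fy", "cx", "cy" (pixels), "xyz" and "attitude" of the camera in the world. Camera axes: x right, y down, z forward; pixel columns grow to the right and rows downward; lengths in m; the calibration is good to about 2 mm. A picture is of the moment at which its call begins. There is no depth.
- ticket.hand_in(): hands the job in; it is judged then, once.
Trained networks look in the newest picture that a camera, given by its name, has taken for a name from the list of things; names that differ only in an ending like _2 or _b are one class to them, and where a whole thing is asked for, a point or a joint stands for the part that bears it (a point fixed in the world has none). Each returns a list of dicts, best first, with "conf" (0 to 1); they miss things now and then, are a little off and sometimes report something else, mostly with a low value. They report only what shows in the picture. A call takes as long as a camera call.
- spotter.find_in(target, camera): "uv" ([column, row] in pixels, amid what is visible of it).
- spotter.cut_out(target, camera): "region" (480x640 bool, what is visible of it) and "uv" ([column, row] in pixels, amid what is visible of it).
- spotter.landmark_of(target, camera): "uv" ([column, row] in pixels: a listed point, or the origin of a listed thing).
The state is a dict: "clock": time; "joint_pos": joint angles; "qvel": joint speeds; "tau": joint torques, N m; "tcp_pos": TCP position; "orientation": TCP orientation; "wrist_force": force on the tool from outside, world axes, zero at the start; "ft_torque": the same for the moment, N m; "finger_gap": finger opening in m; "grip_force": force on a finger pad.
Only numpy, scipy, OpenCV 4.12 (cv2) and the standard library are available. Lean on these libraries where they do the work, as an engineer would, in place of code of your own. Each camera call takes 0.05 s, during which the arm holds its last target. There are 200 camera calls.

TASK

Bring the tray of jump rings under the inspection camera: with the tips of the closed fingers press the ribbed thumb pad on the carriage of the stand fully down to free its lock, keep it down while you slide the carriage to your left all the way to its end stop beneath the camera, then let the pad go so that it springs up and the lock clicks in there. Do not touch or lift the tray, which rides in its nest on the carriage, and leave everything else on the bench where it is.

Things in the scene. Friction and masses are not known exactly. Their poses are not given: they have to be found in the camera images.
- stand: Inspection stand, fixed to the worktop: grey base plate 235 (x) x 300 (y) mm, 12 mm high, rail near its front edge, inspection camera on a column at its left rear. Origin: underside of the plate (x -0.120 to +0.115, y +-0.150). Its x axis points away from the robot across the rail, y along the rail to the robot's left (the sliding direction), z up. Turned up to 0.2 rad either way.
- carriage (a joint): Sliding of the carriage along the stand's +y, m: 0 = start, loading position at the right; 0.120 = against the end stop at the left. Locked at 0; slides freely (about 1 N friction) while the thumb pad is at least 5 mm down. If the pad comes up on the way the lock catches in the next notch (at 0.040, 0.080, 0.120). Steel plate 180 (x) x 105 (y) mm, top 44 mm above the worktop.
- lock (a joint): Downward travel of the thumb pad, m: 0 = up (lock tooth in a notch of the index bar below), 0.008 = fully down. Its spring pushes up with about 2.4 N when up and 5.6 N when fully down. The carriage is free from about 0.0045 on.
- pad_top (a point): Centre of the top of the thumb pad: ribbed steel key, 22 (x) x 36 (y) mm, on the carriage's front end. Its top is 68 mm above the worktop when up, 60 mm when fully down; the black lock housing round it, 47 (x) x 72 (y) mm, has its top at 58 mm. Rides with the carriage, 117 mm nearer the robot (stand's -x) than the middle of the tray.
- fence_face (a point): Thumb fence: upright steel plate fixed on the carriage just left of the thumb pad, 34 mm (x) wide, 9 mm thick, top 90 mm above the worktop. The point is on its face towards the pad (stand's -y), 80 mm above the worktop, 26 mm from the pad's centre along +y: a finger that keeps the pad down can push against it.
- nest (a point): Centre of the floor of the nest on the carriage, 44 mm above the worktop, with a 6 mm high lip all round that holds the tray with about 1.5 mm play. Rides with the carriage.
- stone_tray: Grey zinc sorting tray with jump rings in it, 68 (x) x 91 (y) x 11 mm, 0.09 kg, lying loose in the nest. Origin: centre of its underside. It rides along with the carriage; it must not be touched or lifted.
- loupe: Folding loupe, 26 x 32 x 14 mm, on the worktop to the right of the stand. Bystander.
- tin: Small round grey tin, 35 mm across, 21 mm high, right of the stand. Bystander.
- solder_spool: Small spool of solder wire, 36 mm across, 20 mm high, left of the stand. Bystander.
- ring_box: Dark red ring box, 56 x 54 x 46 mm, left of the stand and towards the back. Bystander.
- flux_jar: Jar with a screw lid, 49 mm across, 52 mm high, left of the stand. Bystander.
- camera_lens (a point): Lower end of the slim upright inspection camera on the stand, 113 mm above the worktop; the camera is up to 22 mm in radius and reaches up to 230 mm; its column stands 61 mm behind it (stand's +x). At the end stop the tray lies centred beneath it; the thumb pad is then 117 mm nearer the robot.

How it is judged:
By the outcome, as a careful person would: the job done as asked, in the order asked, and still so for the second after the job is handed in, with the robot touching nothing.
It also fails if it takes over 40 s, if anything falls off the work surface, if the arm or the gripper's body presses on something with over 40 N, if the wrist force passes 120 N, or if a joint passes its speed limit or range.

## Working session

There is one attempt and no reset: what is moved stays moved. The work goes in short steps, Python scripts to look and compute and a tool call to move; the robot and the scene stay as the last step left them, time stands still between calls to the robot, and variables do not carry over. Pictures are saved under pics/ and viewed, at most 10 in all, crops included, and the job is handed in when it is done.

Besides the shell and the picture viewer there is one more tool, called after ">>>" by a JSON object that holds its "method" and its "body". jog_arm: Moves the arm, as the interface text tells. Shifts and turns lie within -1 to 1; 1 stands for 0.25 m of shift or 180 degrees of turn. Its arguments: {"type":"object","properties":{"increments":{"type":"array"},"force":{"type":"number"}},"required":["increments"]}

```bash
mkdir -p pics; cat > h.py <<'E'
import numpy as np, cv2
from scipy.spatial.transform import Rotation as R
from workcell import env, cams, ticket, spotter
def q2R(q): return R.from_quat([q[1],q[2],q[3],q[0]]).as_matrix()
def look(name,save=None):
    c=cams.read_camera(name)
    if save: cv2.imwrite('pics/'+save,c['pixels'][:,:,::-1])
    a=np.array(c['attitude'],float); c['R']=a if a.shape==(3,3) else q2R(a)
    c['p']=np.array(c['xyz']); return c
def ray(c,uv): return c['R']@np.array([(uv[0]-c['cx'])/c['fx'],(uv[1]-c['cy'])/c['fy'],1])
def onz(c,uv,z):
    d=ray(c,uv); return c['p']+d*(z-c['p'][2])/d[2]
E
python3 - <<'E'
from h import *
s=env.get_state(); print(s['tcp_pos'],s['orientation'],s['wrist_force'])
Z=dict(pad_top=.068,fence_face=.08,nest=.044,stone_tray=.044,camera_lens=.113,stand=0)
for n in('top','scene'):
    c=look(n,n+'0.png'); print(n,c['p'],c['attitude'],c['fx'])
    for k,z in Z.items():
        r=spotter.landmark_of(k,n)
        for e in r[:2]: print(k,np.round(e['uv'],1),round(e['conf'],2),onz(c,e['uv'],z).round(4))
E
```

```text
[ 0.26063951 -0.51196685  0.23039436] [-9.08067131e-04  9.72420554e-01  2.33232568e-01 -1.02722878e-04] [-0.26697879 -0.11380294  0.14341155]
top [ 0.45386324 -0.02702988  1.0517681 ] [-0.04074831  0.71566815 -0.69593276  0.04285163] 471.8993448524855
pad_top [364.  280.4] 0.71 [ 0.4802 -0.118   0.068 ]
fence_face [352.5 280.3] 0.62 [ 0.4794 -0.0933  0.08  ]
stone_tray [362.7 227.2] 0.71 [ 0.5949 -0.1155  0.044 ]
camera_lens [311.9 217.6] 0.81 [ 0.6019 -0.0069  0.113 ]
stand [334.3 244.2] 0.63 [ 0.5609 -0.0564  0.    ]
scene [0.04830242 0.91141802 0.86611842] [ 0.10647145 -0.21311706  0.86510272 -0.44140937] 598.4002355337728
pad_top [369.6 245.5] 0.48 [ 0.4753 -0.1116  0.068 ]
fence_face [365.  245.8] 0.82 [ 0.4775 -0.0904  0.08  ]
nest [326.8 241.6] 0.58 [ 0.5843 -0.1094  0.044 ]
stone_tray [328.3 240.2] 0.93 [ 0.5838 -0.1161  0.044 ]
camera_lens [294.9 237.3] 0.97 [ 0.6085 -0.0054  0.113 ]
stand [325.3 268.8] 0.84 [ 0.5649 -0.0652  0.    ]
```

```bash
python3 - <<'E'
import cv2
a=cv2.imread('pics/top0.png')[170:330,270:450]; cv2.imwrite('pics/top0c.png',cv2.resize(a,None,fx=3.6,fy=3.6,interpolation=2))
a=cv2.imread('pics/scene0.png')[140:340,230:450]; cv2.imwrite('pics/sc0c.png',cv2.resize(a,None,fx=3,fy=3,interpolation=2))
E
```

```text
(no output)
```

View pics/top0c.png

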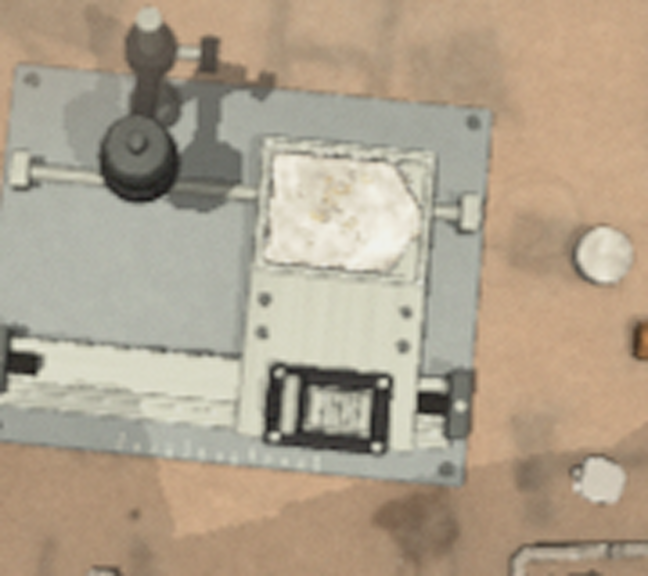

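View pics/sc0c.png

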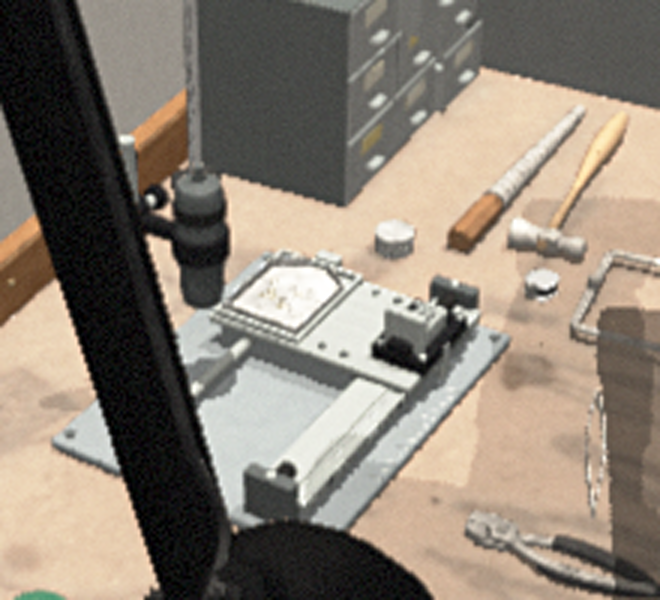

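The top crop shows the stand, with the pad at crop (338,410), full-picture pixel (364,284). The fence is the bright bar at crop (290,403). The plate corners at crop (15,65), (492,108) and (465,485) give the yaw.

```bash
cat >> h.py <<'E'
def plan(target,yaw):
    "shift in the present tool axes, mm-units and turn about tool z, for a straight-down tool"
    s=env.get_state(); M=q2R(s['orientation'])
    G=np.array([[np.cos(yaw),np.sin(yaw),0],[np.sin(yaw),-np.cos(yaw),0],[0,0,-1.]]).copy()
    sh=M.T@(np.array(target)-s['tcp_pos'])/.25
    rv=R.from_matrix(M.T@G).as_rotvec()/np.pi
    return sh.round(4),rv.round(4)
E
python3 - <<'E'
from h import *
c=look('top')
f=lambda u,v:(270+u/3.6-.36,170+v/3.6-.36)
tl,tr,br=[onz(c,f(*p),.012) for p in((15,65),(492,108),(465,485))]
print(tl,tr,br)
d=tl-tr; print('yaw',np.arctan2(-d[0],d[1]),np.linalg.norm(d)); d=tr-br; print(np.arctan2(d[1],d[0]),np.linalg.norm(d))
print('pad',onz(c,f(338,410),.068)); print('fence',onz(c,f(297,405),.09))
yaw=np.arctan2(-(tl-tr)[0],(tl-tr)[1])
print('tray',onz(c,f(345,210),.055))
for y in(-.05,):print(plan([.476,-.116,.12],y))
E
```

```text
[0.68326987 0.0828329  0.012     ] [ 0.66452411 -0.21494623  0.012     ] [ 0.43168109 -0.20010212  0.012     ]
yaw -0.06286890844890299 0.29836858862691756
-0.06366542831801524 0.23331571465134973
pad [ 0.47366439 -0.11717734  0.068     ]
fence [ 0.4753841  -0.09199964  0.09      ]
tray [ 0.5919079  -0.12047441  0.055     ]
(array([ 1.4864, -1.0231,  0.4452]), array([ 0.    , -0.    ,  0.1658]))
```

>>> {"method": "jog_arm", "body": {"increments": [[[0, 0, 0, 0, 0, 0.0425, 255], [0, 0, 0, 0, 0, 0.0425, 255], [0, 0, 0, 0, 0, 0.0425, 255], [0, 0, 0, 0, 0, 0.0425, 255], [0.063, -0.136, 0, 0, 0, 0, 255], [0.063, -0.136, 0, 0, 0, 0, 255], [0.063, -0.136, 0, 0, 0, 0, 255], [0.063, -0.136, 0, 0, 0, 0, 255], [0.063, -0.136, 0, 0, 0, 0, 255], [0.063, -0.136, 0, 0, 0, 0, 255], [0.063, -0.136, 0.07, 0, 0, 0, 255], [0.063, -0.136, 0.07, 0, 0, 0, 255], [0.063, -0.136, 0.07, 0, 0, 0, 255], [0.063, -0.136, 0.07, 0, 0, 0, 255], [0.063, -0.136, 0.07, 0, 0, 0, 255], [0.063, -0.136, 0.07, 0, 0, 0, 255], [0, 0, 0, 0, 0, 0, 255], [0, 0, 0, 0, 0, 0, 255]]], "force": 40}}

```text
clock: 2.55
tcp_pos: [0.4752, -0.1164, 0.126]
orientation: [0.0, 1.0, -0.03, -0.001]
wrist_force: [-0.5, -0.6, 0.4]
finger_gap: -0.0002
grip_force: 0.0
```

```bash
python3 - <<'E'
from h import *
c=look('scene')
p=c['pixels'][190:290,310:430,::-1]
t=env.get_state()['tcp_pos']
def pr(w):
    q=c['R'].T@(np.array(w)-c['p']); return np.array([c['fx']*q[0]/q[2]+c['cx'],c['fy']*q[1]/q[2]+c['cy']])
for n,w in(('tip',t),('pad',(.475,-.116,.068)),('fence',(.4766,-.090,.08))): print(n,((pr(w)-[310,190])*6).round())
for k,z in dict(pad_top=.068,fence_face=.08).items():
    for e in spotter.landmark_of(k,'scene')[:1]: print(k,e['uv'],e['conf'],onz(c,e['uv'],z).round(4))
cv2.imwrite('pics/s1.png',cv2.resize(p,None,fx=6,fy=6,interpolation=2))
E
```

```text
tip [371. 197.]
pad [363. 327.]
fence [332. 336.]
pad_top [369.6, 245.2] 0.41 [ 0.4758 -0.1127  0.068 ]
fence_face [363.9, 246.8] 0.58 [ 0.4781 -0.0858  0.08  ]
```

View pics/s1.png

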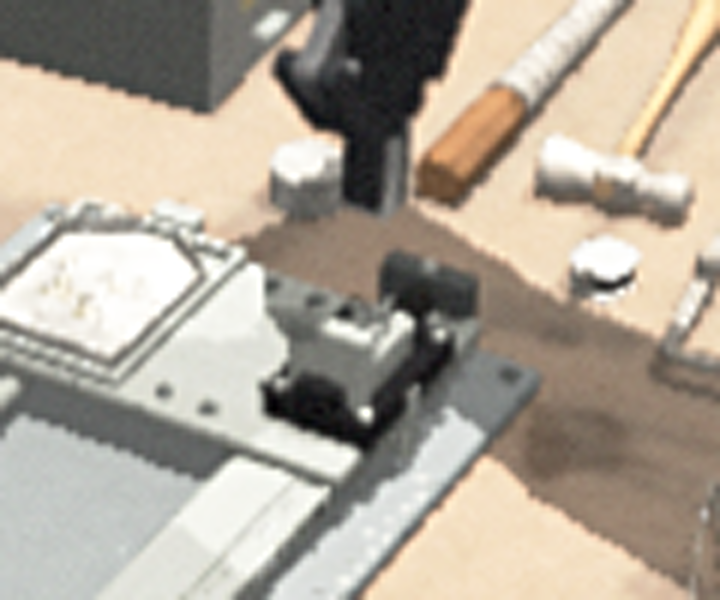

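The fingertip shows at crop (375,205), right above the pad and just right of the fence, whose outer face is around (345,345). This matches the projected points, so I'll descend.

>>> {"method": "jog_arm", "body": {"increments": [[[0, 0, 0.06, 0, 0, 0, 255], [0, 0, 0.06, 0, 0, 0, 255], [0, 0, 0.06, 0, 0, 0, 255], [0, 0, 0.03, 0, 0, 0, 255], [0, 0, 0.016, 0, 0, 0, 255], [0, 0, 0.01, 0, 0, 0, 255], [0, 0, 0, 0, 0, 0, 255]]]}}

```text
clock: 3.4
tcp_pos: [0.4754, -0.1179, 0.0678]
orientation: [0.0, 0.999, -0.032, 0.0]
wrist_force: [-1.5, -0.6, 2.3]
finger_gap: -0.0
grip_force: 1.0
```

>>> {"method": "jog_arm", "body": {"increments": [[[0, 0, 0.008, 0, 0, 0, 255], [0, 0, 0.008, 0, 0, 0, 255], [0, 0, 0, 0, 0, 0, 255]]]}}

```text
clock: 3.7
tcp_pos: [0.4757, -0.1175, 0.0636]
orientation: [0.0, 1.0, -0.032, 0.0]
wrist_force: [-1.4, -1.3, 2.8]
finger_gap: -0.0
grip_force: 1.9
```

Contact is on the pad, with the expected spring force. Pressing on to the stop.

>>> {"method": "jog_arm", "body": {"increments": [[[0, 0, 0.008, 0, 0, 0, 255], [0, 0, 0.006, 0, 0, 0, 255], [0, 0, 0, 0, 0, 0, 255]]]}}

```text
clock: 4.0
tcp_pos: [0.4756, -0.1174, 0.06]
orientation: [0.0, 1.0, -0.032, 0.0]
wrist_force: [-1.0, 0.4, 5.6]
finger_gap: 0.0002
grip_force: 2.6
```

>>> {"method": "jog_arm", "body": {"increments": [[[0, 0, 0.004, 0, 0, 0, 255], [0, 0, 0.002, 0, 0, 0, 255], [0, 0, 0, 0, 0, 0, 255]]]}}

```text
clock: 4.3
tcp_pos: [0.4756, -0.1174, 0.0596]
orientation: [0.0, 1.0, -0.032, 0.001]
wrist_force: [-5.3, 0.5, 15.6]
finger_gap: -0.0001
grip_force: 7.6
```

Fully down at the stop (force jumped to 15.6 N at z 0.0596). Sliding left.

>>> {"method": "jog_arm", "body": {"increments": [[[0, -0.02, 0, 0, 0, 0, 255], [0, -0.02, 0, 0, 0, 0, 255], [0, -0.03, 0, 0, 0, 0, 255], [0, -0.03, 0, 0, 0, 0, 255], [0, -0.03, 0, 0, 0, 0, 255], [0, -0.03, 0, 0, 0, 0, 255], [0, -0.03, 0, 0, 0, 0, 255], [0, 0, 0, 0, 0, 0, 255]]]}}

```text
clock: 5.1
tcp_pos: [0.4789, -0.069, 0.0596]
orientation: [-0.0, 1.0, -0.031, 0.001]
wrist_force: [-3.9, 0.8, 14.4]
finger_gap: -0.0003
grip_force: 7.4
```

>>> {"method": "jog_arm", "body": {"increments": [[[0, -0.03, 0, 0, 0, 0, 255], [0, -0.03, 0, 0, 0, 0, 255], [0, -0.03, 0, 0, 0, 0, 255], [0, -0.03, 0, 0, 0, 0, 255], [0, -0.03, 0, 0, 0, 0, 255], [0, -0.03, 0, 0, 0, 0, 255], [0, -0.03, 0, 0, 0, 0, 255], [0, -0.03, 0, 0, 0, 0, 255], [0, 0, 0, 0, 0, 0, 255]]]}}

```text
clock: 6.0
tcp_pos: [0.4831, -0.009, 0.0596]
orientation: [-0.0, 1.0, -0.031, 0.001]
wrist_force: [-3.7, 1.8, 13.5]
finger_gap: 0.0004
grip_force: 7.0
```

```bash
python3 - <<'E'
from h import *
c=look('scene')
p=c['pixels'][190:300,270:420,::-1]
cv2.imwrite('pics/s2.png',cv2.resize(p,None,fx=5,fy=5,interpolation=2))
E
```

```text
(no output)
```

View pics/s2.png

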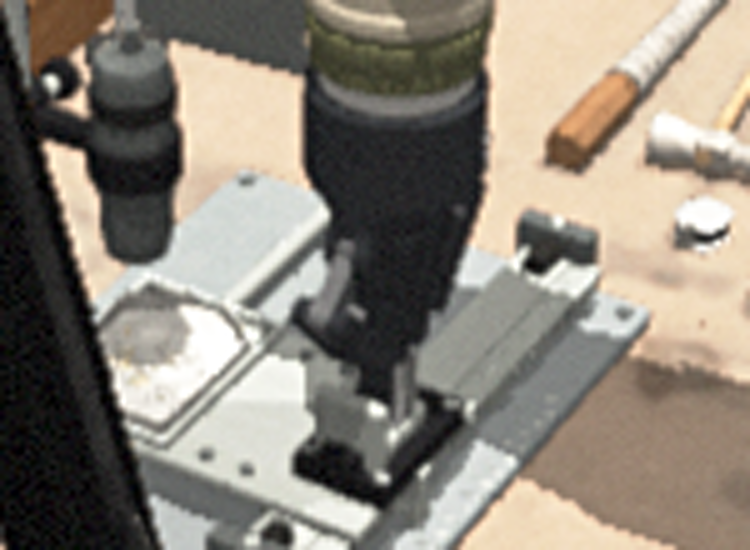

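The carriage has travelled about 100 mm. The tray, at crop (180,360), is nearly under the camera and the left stop at (260,530) is close. Continuing slowly until it hits the stop.

>>> {"method": "jog_arm", "body": {"increments": [[[0, -0.016, 0, 0, 0, 0, 255], [0, -0.016, 0, 0, 0, 0, 255], [0, -0.012, 0, 0, 0, 0, 255], [0, -0.012, 0, 0, 0, 0, 255], [0, -0.008, 0, 0, 0, 0, 255], [0, 0, 0, 0, 0, 0, 255]]]}}

```text
clock: 6.65
tcp_pos: [0.4844, 0.0041, 0.0597]
orientation: [0.002, 0.999, -0.032, 0.001]
wrist_force: [-1.3, -7.4, 12.3]
finger_gap: -0.0
grip_force: 6.2
```

>>> {"method": "jog_arm", "body": {"increments": [[[0, -0.008, 0, 0, 0, 0, 255], [0, -0.008, 0, 0, 0, 0, 255], [0, 0, 0, 0, 0, 0, 255]]]}}

```text
clock: 6.95
tcp_pos: [0.4852, 0.008, 0.0597]
orientation: [0.002, 0.999, -0.032, 0.002]
wrist_force: [-0.6, -8.5, 11.6]
finger_gap: 0.0001
grip_force: 5.5
```

>>> {"method": "jog_arm", "body": {"increments": [[[0, -0.01, 0, 0, 0, 0, 255], [0, -0.01, 0, 0, 0, 0, 255], [0, 0, 0, 0, 0, 0, 255]]]}}

```text
clock: 7.25
tcp_pos: [0.4857, 0.0132, 0.0597]
orientation: [0.002, 0.999, -0.032, 0.002]
wrist_force: [0.1, -6.5, 10.2]
finger_gap: 0.0
grip_force: 5.5
```

>>> {"method": "jog_arm", "body": {"increments": [[[0, -0.01, 0, 0, 0, 0, 255], [0, 0, 0, 0, 0, 0, 255]]]}}

```text
clock: 7.45
tcp_pos: [0.4857, 0.0134, 0.0597]
orientation: [0.005, 0.999, -0.033, 0.002]
wrist_force: [-3.0, -15.7, 10.9]
finger_gap: -0.0003
grip_force: 10.1
```

Fence contact with the carriage hard against the stop (15.7 N, no motion). Easing the side push slightly, then releasing straight up.

>>> {"method": "jog_arm", "body": {"increments": [[[0, 0.01, 0, 0, 0, 0, 255], [0, 0, -0.01, 0, 0, 0, 255], [0, 0, -0.014, 0, 0, 0, 255], [0, 0, -0.014, 0, 0, 0, 255], [0, 0.006, -0.02, 0, 0, 0, 255], [0, 0.01, -0.04, 0, 0, 0, 255], [0, 0, -0.1, 0, 0, 0, 255], [0, 0, -0.12, 0, 0, 0, 255], [0, 0, -0.12, 0, 0, 0, 255], [-0.1, 0, -0.1, 0, 0, 0, 255], [-0.14, 0, 0, 0, 0, 0, 255], [-0.14, 0, 0, 0, 0, 0, 255], [0, 0, 0, 0, 0, 0, 255], [0, 0, 0, 0, 0, 0, 255]]]}}

```text
clock: 8.85
tcp_pos: [0.3883, 0.0173, 0.1934]
orientation: [-0.0, 1.0, -0.032, 0.001]
wrist_force: [0.3, -1.0, 0.6]
finger_gap: 0.0001
grip_force: 0.0
```

```bash
python3 - <<'E'
from h import *
S=np.array([.998,-.063,0]);Y=np.array([.063,.998,0])
for n in('top','scene'):
    c=look(n)
    for k,z in dict(pad_top=.068,fence_face=.08,stone_tray=.044,camera_lens=.113).items():
        for e in spotter.landmark_of(k,n)[:1]: print(n,k,np.round(e['uv'],1),round(e['conf'],2),onz(c,e['uv'],z).round(4))
    p=c['pixels'][170:330,230:410] if n=='top' else c['pixels'][190:310,250:410]
    cv2.imwrite(f'pics/{n}3.png',cv2.resize(p[:,:,::-1],None,fx=3.6 if n=='top' else 5,fy=3.6 if n=='top' else 5,interpolation=2))
E
```

```text
top pad_top [307.7 278.7] 0.43 [ 0.4804 -0.0011  0.068 ]
top fence_face [294.2 276.5] 0.94 [0.4838 0.0265 0.08  ]
top stone_tray [309.2 224. ] 0.71 [0.5986 0.     0.044 ]
top camera_lens [310.8 220. ] 0.56 [ 0.5969 -0.0048  0.113 ]
scene pad_top [344.  272.5] 0.48 [0.4829 0.0041 0.068 ]
scene fence_face [338.7 275.5] 0.96 [0.4817 0.032  0.08  ]
scene stone_tray [299.5 268.4] 0.91 [0.5901 0.01   0.044 ]
scene camera_lens [298.6 239.6] 0.66 [ 0.597  -0.0016  0.113 ]
```

View pics/scene3.png

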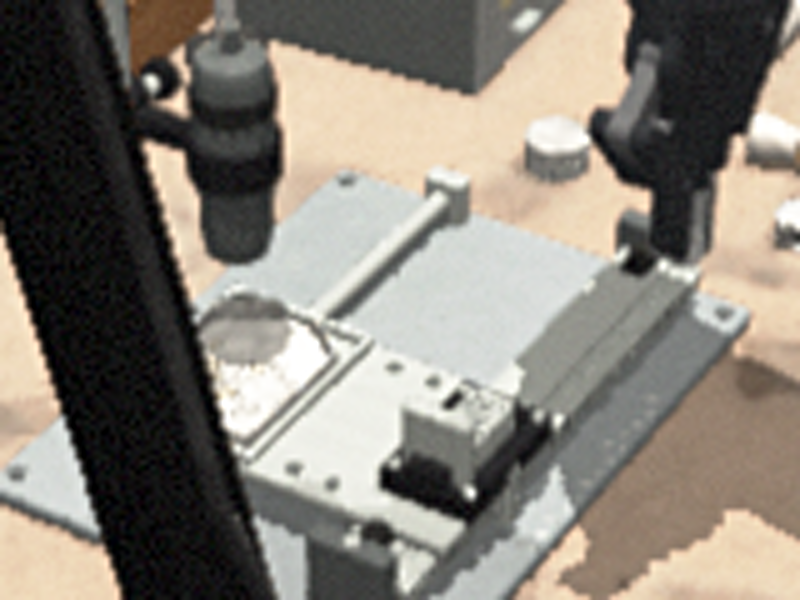

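View pics/top3.png

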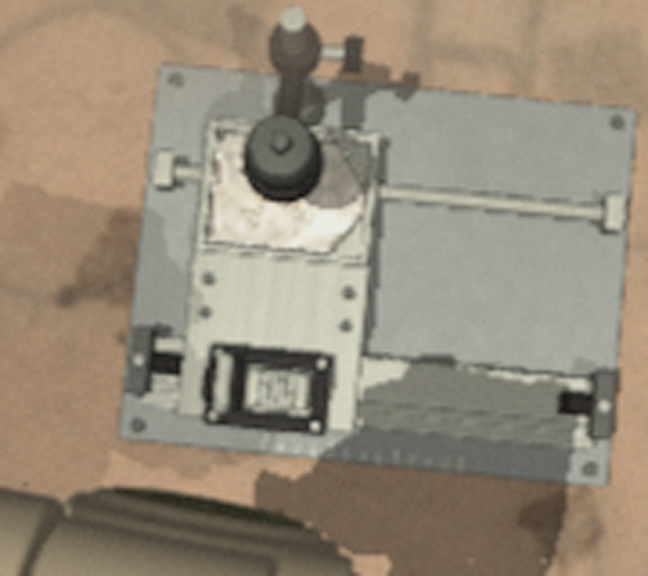

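Both views show the carriage against the left stop, with the tray under the camera and nothing else moved. Measured travel is about 119 mm, the pad is released and the arm is clear.

```bash
python3 -c "
from h import *
print(ticket.hand_in())"
```

```text
the job is handed in; nothing more can be done
None
```

I pressed the pad fully down, slid the carriage left to its end stop under the camera and let the pad go. The tray was not touched and the job is handed in, but I did not separately confirm that the lock clicked in.

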